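# Index the mitre saw one hole over

### The arm

A 7-joint arm with a two-finger parallel gripper is mounted at the origin on the work surface. World frame = base frame: x ahead of the robot, y to its left, z up, the work surface at z = 0. Lengths are in mm, angles in rad, forces in N, time in s.
With the tool pointing down it reaches from about 400 to 875 mm from the base axis. Payload 4.4 kg.
Tool frame: the origin (TCP) lies where the fingers leave the gripper's body, on its centre line; the fingertips stand 73 mm ahead of it and the grasp point (between the pads) lies 54 mm ahead of it; z points along the fingers, y is the line along which they close (so a half turn about z gives the same grasp; the last joint's range is limited). The gripper opens to 85 mm and grips with 20 to 120 N. Pads are 22 mm wide; open, the fingers measure 114 mm over their backs; the gripper's body (76 mm by 85 mm) begins 54 mm behind the grasp point. The pads swing forward as they close: fully open they stand 13 mm farther back than shut.
Start: joints at [-1.193, 0.628, 0.038, 1.517, -0.027, 0.996, -0.02], TCP at [279.075, 587.055, 303.913] pointing down, gripper open.
Joint ranges: [-3.06, 3.06], [-0.37, 2.12], [-1.25, 1.32], [0.18, 2.47], [-1.1, 4.24], [0.23, 1.98], [-2.94, 2.94]. Speed limits (rad/s): [2.57, 2.57, 3.14, 3.14, 3.14, 3.14, 3.14].

### API

Orientations are given as [roll, pitch, yaw] about the fixed x, y, z axes, in that order (R = Rz(yaw) Ry(pitch) Rx(roll)).
In Python, from cell import ctrl gives the robot as it stands.
- The arm moves only by the tool send_rows, never from a script. Its argument "rows" is a list that holds one entry, the list of rows, each a list of 6 numbers: the shift along the tool's x, y, z in cm, then the turn, a rotation vector about the tool's x, y, z in rad. In form: [[[tx, ty, tz, wx, wy, wz], ...]]. A call has 1 to 10 rows; each row is the pose to reach, as a shift and turn from the pose commanded when the call began, along the tool's axes at that moment; what a row does not reach only later rows make up. A row lasts 1/10 s, in which the tool goes at most 50 mm and 8.59 degrees, less where a joint would pass 70% of its speed; a pose out of reach is approached as far as the arm can. A call with a gripper value outside its range is refused whole. "grip" is the closure in counts, from 0 (fully open) to 255 (shut), set as the call begins (left out, the last holds). The fingers move at their own pace and stop on an object; the grip force is fixed at half the most. Time passes only in rows, so rows that repeat a pose let the fingers close. It gives the time, the measured TCP pose, the force, the opening and the grip force at its end, in the units of the state.
- ctrl.read_state(): the state, without advancing time (a new reading comes with each control period).
- ctrl.get_image(name): name is "scene" or "top" or "wrist"; returns a dict with "pixels" (420x560x3 uint8, red, green, blue), "fx", "fy", "cx", "cy" (pixels), "extrinsics" (4x4, takes a point from camera to world coordinates); the wrist camera has in their place "mount" (4x4, takes a point from camera to tool coordinates, whose origin is the TCP and whose axes are the flange's). Camera axes: x right, y up, looking along -z (the intrinsics and any distortion apply to the point x, -y, -z); pixel columns grow to the right and rows downward; lengths in mm; the calibration is good to about 2 mm. The wrist camera is an equidistant fisheye: a pixel r from the principal point sees the ray r / f radians off the axis. A picture is of the moment at which its call begins: read the wrist's pose just before it. There is no depth.
- ctrl.finish_job(): hands the job in; it is judged then, once.
The state is a dict: "clock": time; "qpos": joint angles; "qd": joint speeds; "tau": joint torques, N m; "eef_pos": TCP position; "tool_rot": TCP orientation; "force": force on the tool from outside, world axes, zero at the start; "torque": the same for the moment, N m; "width": finger opening in mm; "gripper_force": force on a finger pad.
Only numpy, scipy, OpenCV 4.12 (cv2) and the standard library are available. Lean on these libraries where they do the work, as an engineer would, in place of code of your own. Each camera call takes 0.05 s, during which the arm holds its last target. There are 200 camera calls.

### The job

Set the hand mitre saw to its next angle for cutting rafters: with the fingers shut, hook the fingertips through the pull ring of the spring index pin and lift the pin out of its hole, swing the arm by it one hole over, the ring end going towards the side of the fence where the length stop sits, and let the pin spring fully home in that hole. Work gently, do not pinch or squeeze the ring between the fingers, and leave the other things on the bench where they are.

Things in the scene. Friction and masses are not known exactly. Their poses are not given: they have to be found in the camera images.
- mitre_saw: Small hand mitre saw (aluminium swivel mitre box), fixed. Origin: the arm's upright pivot axis, at bench level. +x points level to its back, -x to its front, roughly facing the robot; +y is the left seen when looking along +x. Bed 300 mm along y, from x = -48 to +35 mm, top 75 mm above the bench; the fence over the pivot, two upright halves, is 125 mm high.
- hole_mid (a point): Mouth of the middle one of seven 10.5 mm holes in the index rim, a flat aluminium arc plate in front of the bed, top 40 mm above the bench, from 137 to 183 mm from the pivot. The holes lie on a circle of 160 mm radius round the pivot, 15 degrees (0.262 rad, 42 mm) apart. The middle hole is straight in front (-x); the pin starts in it.
- hole_left (a point): Mouth of the next hole from the middle on the saw's +y side, on the rim's top.
- hole_right (a point): Mouth of the next hole from the middle on the saw's -y side, on the rim's top.
- saw_arm (a joint): Angle of the swing arm about the pivot, rad: 0 in the middle hole, where it starts (square cut); positive when its ring end has swung to the saw's +y side (hole_left is +0.262, hole_right -0.262). Light friction (about 1.3 N at the pin) keeps it where it is left; with the pin in a hole it is locked, with a play of about 0.008 rad.
- free_end (a point): Free end of the swing arm, middle of its top, 212 mm from the pivot. The arm is a dark steel bar 34 mm wide, top 54.5 mm above the bench, that comes from under the bed over the index rim; it carries two upright guide rods, 157 mm above the bench, 86 mm in front of the pivot, and two behind the fence.
- index_pin (a joint): Lift of the spring index pin, m: 0 home in a hole, 0.009 when its rounded tip just clears the rim or rides on it between holes, 0.022 at its upper stop. The spring pushes down with 5.5 N (home) to 10 N. Pin 8 mm thick, upright, on the arm 160 mm from the pivot, in a 28 mm bush 76.5 mm high above the bench. Over a hole it drops in by itself, even when about 2 mm off centre.
- pull_ring: Steel ring fixed on the index pin's cap, moving with it, not swivelling: outer diameter 52, inner 42, wire 5 mm. It leans 50 degrees from upright towards the pivot, so its hole faces the saw's front and up. Origin: ring centre, 102 mm above the bench, 142 mm from the pivot (pin home). x axis: through the hole, to the pivot and 50 degrees down; z: in its plane, to its top; y level.
- length_stop: Length stop: a squared aluminium block 34 mm wide straddling one half of the fence, with a round black thumb knob of 26 mm at the back; no arm. Fixed, 118 mm to one side of the pivot (either side). Its top is 137 mm above the bench. Origin: at bench level under it, on the middle of the fence's thickness.
- hold_down: Hold-down clamp on the other half of the fence: a thin upright post with a short level arm, a screw with a T bar and a rubber foot, up to 199 mm above the bench. Fixed. Origin: at bench level under it, on the middle of the fence's thickness.
- strip: Basswood strip 8 x 170 x 8 mm lying loose on the bed along the fence. Origin: centre of its underside, long side along its y.
- tape_roll: Roll of paper tape lying flat beside the index rim, 84 mm across, 24 mm high. Origin: centre of its underside.
- try_square: Small try square lying flat at the other side of the rim: wooden stock 18 x 75 x 14 mm, steel blade 22 mm wide reaching 104 mm along its x. Origin: under the middle of the stock.
- glue_bottle: White glue bottle with a blue cap, 54 mm thick, 168 mm high, standing. Origin: centre of its underside.
- back_saw: Back saw lying on the bench, 300 mm long along x, 30 mm high, blade to +x. Origin: at bench level where handle and blade meet.
- pencil_cup: White cup, 76 mm across, 90 mm high, with pencils up to about 170 mm. Origin: centre of its underside.
- sanding_block: Cork sanding block 95 x 60 x 31 mm. Origin: centre of its underside.

How it is judged:
By the outcome, as a careful person would: the job done as asked, in the order asked, and still so for the second after the job is handed in, with the robot touching nothing.
It also fails if it takes over 45 s, if anything falls off the work surface, if the arm or the gripper's body presses on something with over 40 N, if the wrist force passes 120 N, or if a joint passes its speed limit or range.

## Working session

There is one attempt and no reset: what is moved stays moved. The work goes in short steps, Python scripts to look and compute and a tool call to move; the robot and the scene stay as the last step left them, time stands still between calls to the robot, and variables do not carry over. Pictures are saved under pics/ and viewed, at most 10 in all, crops included, and the job is handed in when it is done.

Besides the shell and the picture viewer there is one more tool, called after "Request:" as name(argument=value, ...) on one line, values as JSON. send_rows: Moves the arm, as the interface text tells. Its arguments: {"type":"object","properties":{"rows":{"type":"array","items":{"type":"array","items":{"type":"array","items":{"type":"number"}}}},"grip":{"type":"number"}},"required":["rows"]}

```bash
mkdir -p pics; ls
python3 - <<'E'
from cell import ctrl
import cv2,numpy as np
print(ctrl.read_state())
for n in("scene","top"):
    d=ctrl.get_image(n); cv2.imwrite(f"pics/{n}0.png",d["pixels"][:,:,::-1]); d2={k:v for k,v in d.items() if k!="pixels"}; print(n,d2)
    np.savez(f"{n}0.npz",**{k:np.array(v) for k,v in d.items()})
E
```

```text
pics
{'clock': 0.0, 'qpos': array([-1.19283022,  0.6293764 ,  0.03847275,  1.51832643, -0.0270346 ,
        0.99632923, -0.01999117]), 'qd': array([ 9.50311595e-04, -7.59291293e-04, -3.76834006e-04, -3.58461981e-04,
        4.42350088e-05,  7.86954071e-04,  5.67479604e-04]), 'tau': array([-1.98778580e-04, -5.63398254e+01,  1.22626986e+00, -1.93457723e+01,
        1.10063949e-02,  1.03394565e-02, -2.18058608e-05]), 'eef_pos': array([278.84828632, 586.62110772, 302.98320684]), 'tool_rot': array([-3.13967207e+00,  1.53896850e-05,  2.69779258e+00]), 'force': array([-0.73835314, -0.4925026 ,  0.4430129 ]), 'torque': array([0.00684006, 0.01340269, 0.00653928]), 'gripper_force': 0.0, 'width': 85.17323795350819}
scene {'fx': 398.42596374994315, 'fy': 398.42596374994315, 'cx': 276.16222230290015, 'cy': 211.38653302735528, 'extrinsics': array([[-6.20431299e-01, -5.53234285e-01,  5.55874833e-01,
         1.25155502e+03],
       [ 7.84250881e-01, -4.34095067e-01,  4.43296772e-01,
         5.45580906e+02],
       [-3.94444999e-03,  7.10980519e-01,  7.03200642e-01,
         9.43926138e+02],
       [ 0.00000000e+00,  0.00000000e+00,  0.00000000e+00,
         1.00000000e+00]])}
top {'fx': 533.8652152588384, 'fy': 533.8652152588384, 'cx': 271.04325176354627, 'cy': 202.43732410301442, 'extrinsics': array([[ 8.04891300e-02,  9.73713865e-01, -2.13079351e-01,
         2.58934441e+02],
       [-9.96753835e-01,  7.90175111e-02, -1.54280685e-02,
        -1.60207672e+01],
       [ 1.81447578e-03,  2.13629452e-01,  9.76913079e-01,
         1.51625384e+03],
       [ 0.00000000e+00,  0.00000000e+00,  0.00000000e+00,
         1.00000000e+00]])}
```

View pics/scene0.png

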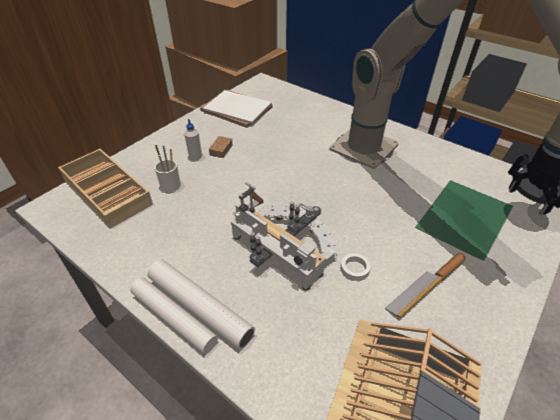

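View pics/top0.png

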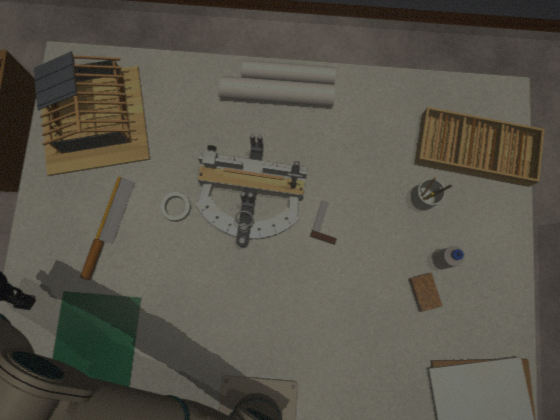

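Run:
```python
import cv2,numpy as np
a=cv2.imread("pics/scene0.png")[175:295,220:350]; b=cv2.imread("pics/top0.png")[125:255,185:315]
a=cv2.resize(a,(390,360),interpolation=3);b=cv2.resize(b,None,fx=4.6,fy=4.6,interpolation=3)[:598]
cv2.imwrite("pics/c1.png",cv2.resize(b,(598,598)))
cv2.imwrite("pics/c2.png",cv2.resize(a,(650,600),interpolation=3))
```

```text
(no output)
```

View pics/c1.png

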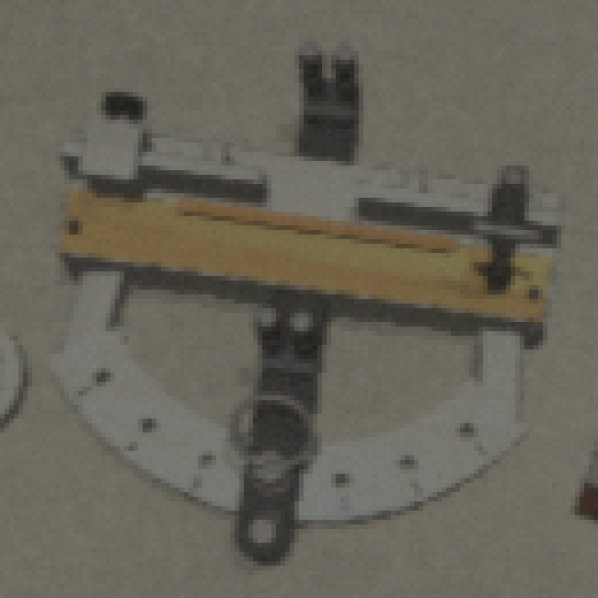

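View pics/c2.png

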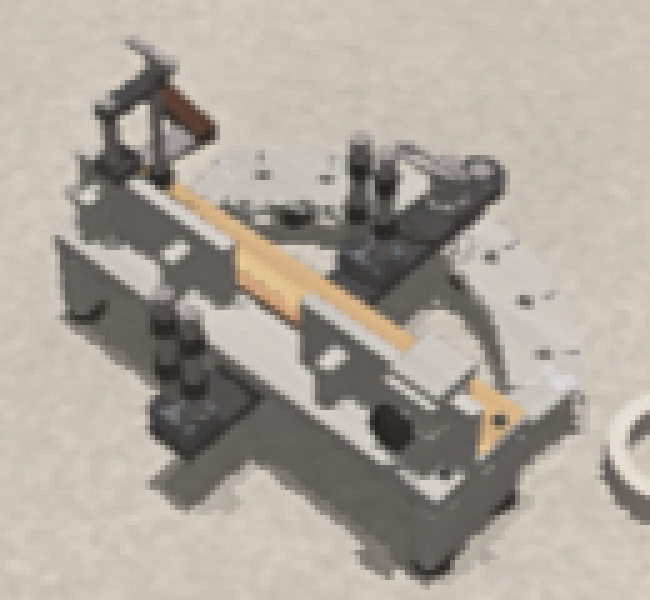

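```bash
cat > h.py <<'E'
import numpy as np,cv2
def ray(d,u,v):
    E=np.array(d["extrinsics"]); r=E[:3,:3]@np.array([(u-d["cx"])/d["fx"],-(v-d["cy"])/d["fy"],-1]); return E[:3,3],r
def onplane(d,u,v,z):
    o,r=ray(d,u,v); return o+r*(z-o[2])/r[2]
def proj(d,p):
    E=np.array(d["extrinsics"]); c=E[:3,:3].T@(np.array(p)-E[:3,3]); return d["cx"]-d["fx"]*c[0]/c[2], d["cy"]+d["fy"]*c[1]/c[2]
E
python3 - <<'E'
from h import *
d=np.load("top0.npz"); g=cv2.cvtColor(d["pixels"],cv2.COLOR_RGB2GRAY).astype(float)
P=[]
for x,y in [(103,376),(148,425),(207,461),(341,478),(407,462),(466,430)]:
    u=x/4.6+185-.4;v=y/4.6+125-.4
    a,b=int(round(u)),int(round(v)); w=g[b-2:b+3,a-2:a+3]; w=np.clip(np.median(g[b-4:b+5,a-4:a+5])-10-w,0,None)
    yy,xx=np.mgrid[b-2:b+3,a-2:a+3]; uu,vv=(w*xx).sum()/w.sum(),(w*yy).sum()/w.sum()
    P.append(onplane(d,uu,vv,40)); print((u,v),(uu,vv),P[-1])
P=np.array(P)[:,:2]; k=np.radians(15)*np.array([3,2,1,-1,-2,-3]); M=np.c_[-160*np.cos(k),160*np.sin(k)]
Pc,Mc=P-P.mean(0),M-M.mean(0); H=Mc.T@Pc; yaw=np.arctan2(H[0,1]-H[1,0],H[0,0]+H[1,1])
R=np.array([[np.cos(yaw),-np.sin(yaw)],[np.sin(yaw),np.cos(yaw)]]); t=P.mean(0)-R@M.mean(0)
print("pivot",t,"yaw",yaw,"res",P-(M@R.T+t),"scale",np.linalg.norm(Pc)/np.linalg.norm(Mc))
for n,x,y,z in [("free",263,535,54.5),("ring",273,433,102)]:
    p=onplane(d,x/4.6+185-.4,y/4.6+125-.4,z)[:2]; print(n,R.T@(p-t))
s=np.load("scene0.npz")
for n,p in [("h1",M[2]),("h2",M[1]),("h-1",M[3])]: print(n,proj(s,[*(R@p+t),40]))
np.savez("saw.npz",t=t,yaw=yaw)
E
```

```text
(206.9913043478261, 206.33913043478262) (np.float64(206.72332015810278), np.float64(206.56521739130434)) [554.33076106 187.45128846  40.        ]
(216.77391304347825, 216.9913043478261) (np.float64(216.69795918367348), np.float64(216.91836734693877)) [526.99318088 156.32809752  40.        ]
(229.6, 224.8173913043478) (np.float64(229.3507462686567), np.float64(224.44776119402985)) [508.47831132 118.76587411  40.        ]
(258.7304347826087, 228.51304347826087) (np.float64(258.6348547717842), np.float64(228.7759336099585)) [502.86477819  35.84916156  40.        ]
(273.07826086956527, 225.03478260869565) (np.float64(273.1731843575419), np.float64(225.0223463687151)) [516.78128647  -3.87981284  40.        ]
(285.904347826087, 218.0782608695652) (np.float64(286.04545454545456), np.float64(217.98181818181817)) [539.72904908 -38.36928929  40.        ]
pivot [659.99660829  67.2784683 ] yaw -0.06462910853483803 res [[-0.07182214 -0.03492446]
 [ 0.1046222   0.26760891]
 [ 0.03268355  0.18145778]
 [-0.23185698 -0.08607084]
 [ 0.22618797 -0.27433889]
 [-0.05981459 -0.0537325 ]] scale 1.0012998130401674
free [-197.38341556   -1.21889677]
ring [-143.49935672   -1.10879202]
h1 (np.float64(317.9168393736534), np.float64(226.25608829860363))
h2 (np.float64(324.74736709420705), np.float64(235.2941792350549))
h-1 (np.float64(297.4437171780774), np.float64(213.6837441284636))
```

```bash
cat >> h.py <<'E'
from scipy.spatial.transform import Rotation as Ro
S=np.load("saw.npz"); T=S["t"]; YAW=float(S["yaw"])
RS=Ro.from_euler('z',YAW)
def saw2w(p): return RS.apply(p)+np.array([*T,0])
def w2saw(p): return RS.inv().apply(np.array(p)-np.array([*T,0]))
def toolR(pdeg,swing=0):   # tool z: level+pdeg down towards the pivot, y to the left
    s,c=np.sin(np.radians(pdeg)),np.cos(np.radians(pdeg))
    return Ro.from_euler('z',YAW+swing)*Ro.from_matrix(np.array([[-s,0,-c],[0,1,0],[c,0,-s]]).T)
def delta(st,pos,R):
    R0=Ro.from_euler('xyz',st["tool_rot"])
    print("saw pos",w2saw(st["eef_pos"]).round(1),"F",st["force"].round(1),"t",st["clock"])
    print("row",np.r_[R0.inv().apply(np.array(pos)-st["eef_pos"])/10,(R0.inv()*R).as_rotvec()].round(3))
E
python3 - <<'E'
from h import *; from cell import ctrl
R=toolR(50); d=R.apply([0,0,1]); print(d)
delta(ctrl.read_state(),saw2w([-215,0,270]),R)
E
```

```text
[ 0.64144564 -0.04151388 -0.76604444]
saw pos [-413.9  493.7  303.1] F [-0.5  0.3 -0.1] t 0.1
row [-36.749 -38.493   3.375  -0.134  -0.69   -0.363]
```

Request:
send_rows(rows=[[[-36.7,-38.5,3.4,-0.134,-0.69,-0.363],[-36.7,-38.5,3.4,-0.134,-0.69,-0.363],[-36.7,-38.5,3.4,-0.134,-0.69,-0.363],[-36.7,-38.5,3.4,-0.134,-0.69,-0.363],[-36.7,-38.5,3.4,-0.134,-0.69,-0.363],[-36.7,-38.5,3.4,-0.134,-0.69,-0.363],[-36.7,-38.5,3.4,-0.134,-0.69,-0.363],[-36.7,-38.5,3.4,-0.134,-0.69,-0.363],[-36.7,-38.5,3.4,-0.134,-0.69,-0.363],[-36.7,-38.5,3.4,-0.134,-0.69,-0.363]]], grip=255)

```text
clock: 1.1
eef_pos: [405.7, 235.6, 282.4]
tool_rot: [-3.136, 0.701, 3.08]
force: [2.0, -0.4, -0.7]
width: 0.2
gripper_force: 0.0
```

Run:
```python
from h import *; from cell import ctrl
R=toolR(50); st=ctrl.read_state(); print(st["qpos"].round(2),st["width"])
delta(st,saw2w([-215,0,270]),R)
```

```text
[-1.36  0.45  0.62  2.43  1.97  0.31 -1.26] 0.21266541516972798
saw pos [-264.7  151.5  282.4] F [ 2.  -0.4 -0.7] t 1.1
row [-2.9670e+00 -1.5142e+01  4.2100e+00 -4.0000e-03  3.0000e-03  2.0000e-03]
```

Request:
send_rows(rows=[[[-3.0,-15.1,4.2,0,0,0],[-3.0,-15.1,4.2,0,0,0],[-3.0,-15.1,4.2,0,0,0],[-3.0,-15.1,4.2,0,0,0],[-3.0,-15.1,4.2,0,0,0],[-3.0,-15.1,4.2,0,0,0],[-3.0,-15.1,4.2,0,0,0],[-3.0,-15.1,4.2,0,0,0]]])

```text
clock: 1.9
eef_pos: [446.3, 153.9, 240.8]
tool_rot: [-3.087, 0.659, 3.124]
force: [-0.4, 0.4, -1.5]
width: -0.2
gripper_force: 0.0
```

Run:
```python
from h import *; from cell import ctrl
R=toolR(50); st=ctrl.read_state(); print(st["qpos"].round(2))
d=R.apply([0,0,1]); C=saw2w([-142,0,102])
delta(st,C-d*118,R)
w=ctrl.get_image("wrist"); cv2.imwrite("pics/w1.png",w["pixels"][:,:,::-1]); print({k:v for k,v in w.items() if k!="pixels"})
```

```text
[ 0.07  0.67 -1.07  2.46  1.8   1.09 -0.85]
saw pos [-218.9   72.7  240.8] F [-0.4  0.4 -1.5] t 1.9
row [ 3.154 -7.053  4.075 -0.025 -0.039  0.038]
{'fx': 325.19226210127806, 'fy': 325.19226210127806, 'cx': 277.49808743894613, 'cy': 205.69355901579502, 'mount': array([[-1.68791430e-03,  9.47398294e-01,  3.20052532e-01,
         8.26953253e+01],
       [ 9.99997912e-01,  1.96791898e-03, -5.51447936e-04,
         1.06021291e+00],
       [-1.15227829e-03,  3.20050933e-01, -9.47399637e-01,
        -7.07708330e+01],
       [ 0.00000000e+00,  0.00000000e+00,  0.00000000e+00,
         1.00000000e+00]])}
```

View pics/w1.png

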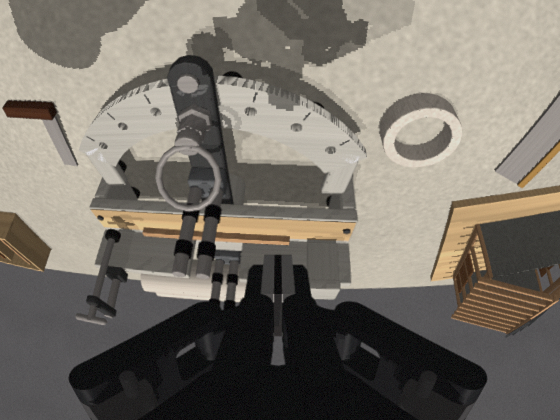

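Request:
send_rows(rows=[[[3.15,-7.05,1.0,-0.025,-0.039,0.038],[3.15,-7.05,1.0,-0.025,-0.039,0.038],[3.15,-7.05,1.0,-0.025,-0.039,0.038],[3.15,-7.05,2.0,-0.025,-0.039,0.038],[3.15,-7.05,3.0,-0.025,-0.039,0.038],[3.15,-7.05,3.0,-0.025,-0.039,0.038],[3.15,-7.05,3.0,-0.025,-0.039,0.038],[3.15,-7.05,3.0,-0.025,-0.039,0.038]]])

```text
clock: 2.75
eef_pos: [481.8, 99.7, 217.2]
tool_rot: [-3.121, 0.663, 3.08]
force: [-1.1, 0.9, -0.1]
width: 0.2
gripper_force: 0.0
```

```bash
cat >> h.py <<'E'
def wpix(w,st,p):
    R0=Ro.from_euler('xyz',st["tool_rot"]); m=np.array(w["mount"]); q=R0.inv().apply(np.atleast_2d(p)-st["eef_pos"])
    c=(q-m[:3,3])@m[:3,:3]; v=np.c_[c[:,0],-c[:,1],-c[:,2]]; th=np.arctan2(np.hypot(v[:,0],v[:,1]),v[:,2]); a=np.arctan2(v[:,1],v[:,0])
    return np.c_[w["cx"]+w["fx"]*th*np.cos(a), w["cy"]+w["fy"]*th*np.sin(a)]
def ringpts(r,cx=-142,cz=102,n=24,a=0.):
    t=np.linspace(0,2*np.pi,n,endpoint=False); s,c=np.sin(np.radians(50)),np.cos(np.radians(50))
    P=np.c_[cx+r*np.cos(t)*s,r*np.sin(t),cz+r*np.cos(t)*c]; return saw2w(Ro.from_euler('z',-a).apply(P))
E
python3 - <<'E'
from h import *; from cell import ctrl
R=toolR(50); st=ctrl.read_state(); print(st["qpos"].round(3))
d=R.apply([0,0,1]); C=saw2w([-142,0,102])
delta(st,C-d*118,R)
w=ctrl.get_image("wrist"); im=w["pixels"][:,:,::-1].copy()
cv2.imwrite("pics/w2raw.png",im)
for r in (21,26):
    p=wpix(w,st,ringpts(r)); print(r,p.mean(0).round(1),np.ptp(p,0).round(1))
    for q in p: cv2.circle(im,(int(round(q[0])),int(round(q[1]))),1,(0,0,255) if r==26 else (0,255,0),-1)
for k in (-2,-1,1,2):
    q=wpix(w,st,saw2w([-160*np.cos(k*.2618),160*np.sin(k*.2618),40]))[0]; cv2.circle(im,(int(q[0]),int(q[1])),2,(255,0,0),-1)
cv2.imwrite("pics/w2.png",cv2.resize(im[60:420,90:470],(760,720))[:600])
E
```

```text
[ 0.327  0.865 -1.246  2.466  1.912  1.242 -0.738]
saw pos [-179.9   20.8  217.2] F [-1.1  0.9 -0.1] t 2.75
row [ 4.521e+00 -2.078e+00 -3.360e-01 -1.900e-02 -3.500e-02  2.000e-03]
21 [244.1 171.6] [70.9 70.2]
26 [244.2 171.4] [87.6 86.7]
```

View pics/w2.png

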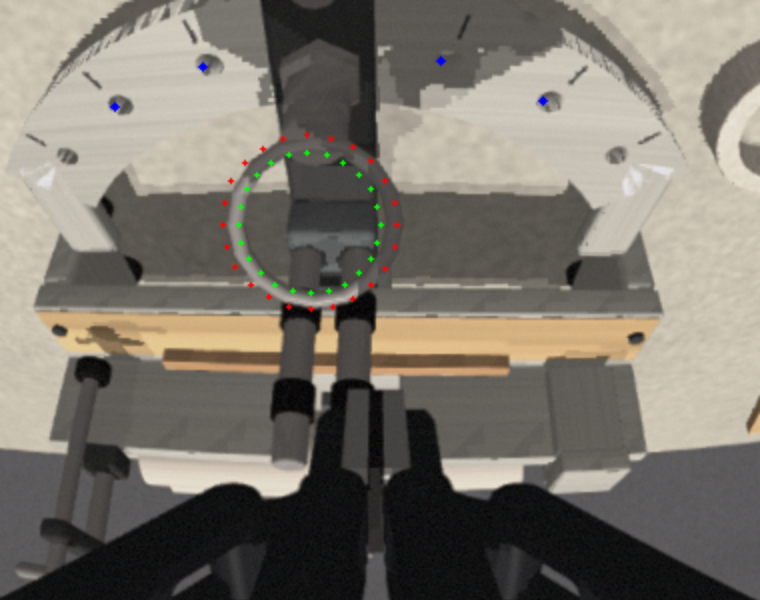

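```bash
cat >> h.py <<'E'
def fk(q,k):
    r=lambda a,x: Ro.from_euler(a,x)
    A=r('z',q[0]+k[4]); p=A.apply([0,0,k[0]]); A=A*r('y',q[1])*r('z',q[2]); p=p+A.apply([0,0,k[1]])
    A=A*r('y',q[3])*r('z',q[4]); p=p+A.apply([0,0,k[2]]); A=A*r('y',q[5])*r('z',q[6]); return p+A.apply([0,0,k[3]]),A
E
python3 - <<'E'
from h import *; from cell import ctrl
from scipy.optimize import least_squares
st=ctrl.read_state()
D=[([-1.1928,.6294,.0385,1.5183,-.0270,.9963,-.01999],[278.85,586.62,302.98],[-3.13967,0,2.69779]),
([-1.36,.45,.62,2.43,1.97,.31,-1.26],[405.7,235.6,282.4],[-3.136,.701,3.08]),
([.07,.67,-1.07,2.46,1.8,1.09,-.85],[446.3,153.9,240.8],[-3.087,.659,3.124]),
(st["qpos"],st["eef_pos"],st["tool_rot"])]
f=lambda k: np.concatenate([fk(q,k)[0]-p for q,p,r in D])
b=min((least_squares(f,[350,450,450,150,o]) for o in (0,1,2.3,-2)),key=lambda s:s.cost); print(b.x,b.fun.round(1))
for q,p,r in D: print((fk(q,b.x)[1].inv()*Ro.from_euler('xyz',r)).as_rotvec().round(3))
w=ctrl.get_image("wrist"); R0=Ro.from_euler('xyz',st["tool_rot"])
print("tip px",wpix(w,st,st["eef_pos"]+R0.apply([[0,0,73],[-11,0,73]])))
np.save("k.npy",b.x)
E
```

```text
[-191.73358355  423.20957736  559.30330389 -632.87634262    2.39734034] [ -41.6   92.2  175.5 -132.8 -155.5 -122.4  -37.4  -67.4  -48.9  -93.7
   -6.8   -4.1]
[-0.     0.     1.714]
[ 0.965 -0.959  0.658]
[ 0.926 -0.915  0.664]
[ 0.92  -0.92   0.711]
tip px [[275.37732934 269.57016819]
 [275.47535051 287.64461135]]
```

Run:
```python
from h import *; from cell import ctrl
from scipy.optimize import least_squares
import itertools
st=ctrl.read_state()
D=[([-1.1928,.6294,.0385,1.5183,-.0270,.9963,-.01999],[278.85,586.62,302.98],[-3.13967,0,2.69779]),
([-1.36,.45,.62,2.43,1.97,.31,-1.26],[405.7,235.6,282.4],[-3.136,.701,3.08]),
([.07,.67,-1.07,2.46,1.8,1.09,-.85],[446.3,153.9,240.8],[-3.087,.659,3.124]),
(st["qpos"],st["eef_pos"],st["tool_rot"])]
Q=np.array([d[0] for d in D]); RT=Ro.from_euler('xyz',[d[2] for d in D]); P=np.array([d[1] for d in D])
def ori(x,s,Q):
    q=Q*s; A=Ro.from_euler('z',q[:,0]+x[0]); out=[A]
    for i in range(1,7): A=A*Ro.from_euler('y' if i%2 else 'z',q[:,i]+(x[1] if i==6 else x[2+i//2] if (i==2 or i==4) else 0)); out.append(A)
    return out
res=[]
for s in itertools.product((1,-1),repeat=7):
    if s[1]<0: continue
    for x0 in itertools.product((0,np.pi),(0,),(0,np.pi),(0,np.pi)):
        g=lambda x:(ori(np.r_[x,[0,0]] if 0 else np.r_[x[0],x[1],0,x0[2],x0[3]],np.array(s),Q)[-1].inv()*RT).as_rotvec().ravel()
        b=least_squares(g,[x0[0]+.5,.5],max_nfev=30); res.append((b.cost,s,b.x,x0))
res.sort(key=lambda r:r[0])
for r in res[:4]: print(r)
c,s,x,x0=res[0]; x=np.r_[x,0,x0[2],x0[3]]
O=ori(x,np.array(s),Q)
# linear fit: offsets in each joint frame
cols=[np.tile(np.array([0,0,1.])[None],(4,1))]
names=[(0,'x'),(2,'z'),(2,'x'),(4,'z'),(4,'x'),(6,'z')]
for i,a in names: cols.append(O[i].apply(np.eye(3)['xyz'.index(a)]))
A=np.stack(cols,-1).reshape(12,-1); sol,*_=np.linalg.lstsq(A,P.ravel(),rcond=None); print(sol.round(1),(A@sol-P.ravel()).round(1))
```

```text
(np.float64(6.36453153492029e-05), (-1, 1, -1, -1, -1, -1, -1), array([-0.00263937, -1.57493449]), (3.141592653589793, 0, 3.141592653589793, 0))
(np.float64(6.36453153492031e-05), (-1, 1, -1, -1, -1, -1, -1), array([-0.00263937, -1.57493449]), (0, 0, 3.141592653589793, 0))
(np.float64(6.364531534920422e-05), (-1, 1, -1, 1, -1, -1, -1), array([-0.00263937, -1.5749345 ]), (0, 0, 0, 3.141592653589793))
(np.float64(6.364531534920621e-05), (-1, 1, -1, 1, -1, -1, -1), array([-0.00263937, -1.57493449]), (3.141592653589793, 0, 0, 3.141592653589793))
[374.4  16.1 550.   40.3 423.  -21.  292.9] [-24.4  11.2  -1.3  -2.6  -2.4  -0.1   3.1  -0.6  -0.3  -0.8   2.8   1.7]
```

Run:
```python
from h import *; from cell import ctrl
st=ctrl.read_state()
for p,k in ((55,93),(58,93)):
    R=toolR(p); d=R.apply([0,0,1]); delta(st,saw2w([-142,1,102])-d*k,R)
```

```text
saw pos [-179.8   20.4  217.3] F [-0.1  0.7 -0.1] t 2.85
row [ 3.640e+00 -1.897e+00  2.161e+00 -2.000e-02  5.300e-02  1.000e-03]
saw pos [-179.8   20.4  217.3] F [-0.1  0.7 -0.1] t 2.85
row [ 3.155 -1.897  2.2   -0.02   0.105  0.   ]
```

Request:
send_rows(rows=[[[1.0,-0.6,0.6,-0.01,0.017,0],[2.0,-1.2,1.2,-0.02,0.035,0],[3.0,-1.6,1.8,-0.02,0.05,0],[3.64,-1.9,2.16,-0.02,0.053,0],[3.64,-1.9,2.16,-0.02,0.053,0],[3.64,-1.9,2.16,-0.02,0.053,0]]])

```text
clock: 3.45
eef_pos: [480.4, 85.0, 181.0]
tool_rot: [-3.137, 0.596, 3.076]
force: [0.5, -0.3, -0.3]
width: -0.0
gripper_force: 0.0
```

Run:
```python
from h import *; from cell import ctrl
st=ctrl.read_state(); print(st["qpos"].round(3))
for p,k in ((55,93),):
    R=toolR(p); d=R.apply([0,0,1]); delta(st,saw2w([-142,1,102])-d*k,R)
```

```text
[ 0.38   0.962 -1.247  2.466  1.948  1.241 -0.694]
saw pos [-180.4    6.1  181. ] F [ 0.5 -0.3 -0.3] t 3.45
row [ 1.396e+00 -5.140e-01 -6.090e-01 -5.000e-03 -1.500e-02 -1.000e-03]
```

Run:
```python
from h import *; from cell import ctrl
st=ctrl.read_state()
for p,k in ((58,80),(60,78)):
    R=toolR(p); d=R.apply([0,0,1]); delta(st,saw2w([-142,1,102])-d*k,R)
```

```text
saw pos [-180.4    6.1  181. ] F [ 0.5 -0.3 -0.3] t 3.45
row [ 0.957 -0.507  0.696 -0.005  0.037 -0.001]
saw pos [-180.4    6.1  181. ] F [ 0.5 -0.3 -0.3] t 3.45
row [ 0.693 -0.506  0.91  -0.005  0.072 -0.001]
```

Request:
send_rows(rows=[[[0.4,-0.5,0.3,-0.005,0.035,0],[0.7,-0.5,0.6,-0.005,0.055,0],[0.8,-0.5,0.8,-0.005,0.055,0],[0.8,-0.5,0.8,-0.005,0.055,0]]])

```text
clock: 3.85
eef_pos: [478.1, 80.2, 170.2]
tool_rot: [3.141, 0.542, 3.077]
force: [-0.2, -0.7, -0.2]
width: 0.1
gripper_force: 0.0
```

Run:
```python
from h import *; from cell import ctrl
st=ctrl.read_state(); print(st["qpos"].round(3))
for p,k in ((58,80),(59,80),(59,53)):
    R=toolR(p); d=R.apply([0,0,1]); delta(st,saw2w([-142,1,102])-d*k,R)
w=ctrl.get_image("wrist"); im=w["pixels"][:,:,::-1].copy()
p=wpix(w,st,ringpts(26)); print(p.mean(0))
c=cv2.resize(im[100:300,180:380],(600,600),interpolation=cv2.INTER_CUBIC); c=cv2.convertScaleAbs(c,alpha=1.6,beta=10)
for q in p: cv2.circle(c,(int((q[0]-180)*3),int((q[1]-100)*3)),1,(0,0,255),-1)
cv2.imwrite("pics/w3.png",c)
```

```text
[ 0.406  0.971 -1.239  2.447  1.921  1.19  -0.643]
saw pos [-182.3    1.2  170.2] F [-0.2 -0.7 -0.2] t 3.85
row [ 0.194 -0.02  -0.08  -0.    -0.017 -0.   ]
saw pos [-182.3    1.2  170.2] F [-0.2 -0.7 -0.2] t 3.85
row [ 0.054 -0.019 -0.082  0.     0.001 -0.   ]
saw pos [-182.3    1.2  170.2] F [-0.2 -0.7 -0.2] t 3.85
row [ 5.600e-02 -1.900e-02  2.618e+00  0.000e+00  1.000e-03 -0.000e+00]
[273.09183712 261.53429019]
```

View pics/w3.png

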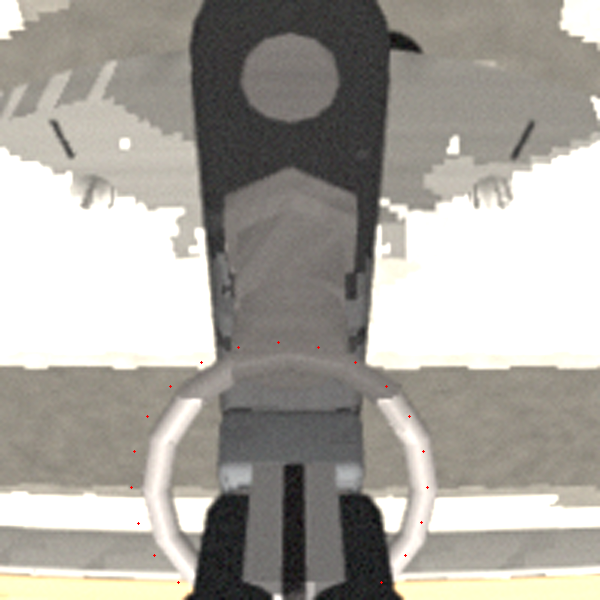

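Request:
send_rows(rows=[[[0.05,0,0.4,0,0,0],[0.05,0,0.8,0,0,0],[0.05,0,1.2,0,0,0],[0.05,0,1.4,0,0,0],[0.05,0,1.4,0,0,0]]])

```text
clock: 4.4
eef_pos: [484.8, 79.5, 157.5]
tool_rot: [3.141, 0.541, 3.076]
force: [0.9, -0.3, 0.0]
width: 0.1
gripper_force: 0.0
```

Run:
```python
from h import *; from cell import ctrl
st=ctrl.read_state(); print(st["qpos"].round(3),st["torque"].round(2))
for p,k in ((59,55),):
    R=toolR(p); d=R.apply([0,0,1]); delta(st,saw2w([-142,1,102])-d*k,R)
```

```text
[ 0.401  1.004 -1.218  2.437  1.953  1.2   -0.643] [-0.    0.51 -0.03]
saw pos [-175.6    0.9  157.5] F [ 0.9 -0.3  0. ] t 4.4
row [-0.021  0.008  0.992 -0.    -0.    -0.001]
```

Request:
send_rows(rows=[[[0,0,0.3,0,0,0],[0,0,0.6,0,0,0],[0,0,0.9,0,0,0],[0,0,1.0,0,0,0],[0,0,1.0,0,0,0]]])

```text
clock: 4.9
eef_pos: [489.9, 79.2, 149.2]
tool_rot: [3.141, 0.541, 3.076]
force: [-0.6, -0.9, 0.1]
width: -0.1
gripper_force: 0.0
```

Run:
```python
from h import *; from cell import ctrl
st=ctrl.read_state(); print(st["qpos"].round(3),st["torque"].round(2))
R0=Ro.from_euler('xyz',st["tool_rot"]); 
for mm in ([0,0,10],): print(R0.inv().apply(RS.apply(mm))/10)
delta(st,st["eef_pos"],R0)
w=ctrl.get_image("wrist"); im=w["pixels"][:,:,::-1].copy()
s=ctrl.get_image("scene")["pixels"][:,:,::-1][170:250,260:350]
c=np.hstack([cv2.resize(im[130:310,190:370],(400,400),interpolation=3),cv2.resize(s,(400,400),interpolation=3)])
cv2.imwrite("pics/w4.png",cv2.convertScaleAbs(c,alpha=1.5,beta=10))
```

```text
[ 0.399  1.025 -1.203  2.428  1.975  1.206 -0.64 ] [-0.01  0.52 -0.02]
[-5.15071498e-01  9.30960369e-05 -8.57147212e-01]
saw pos [-170.5    0.9  149.2] F [-0.6 -0.9  0.1] t 4.9
row [0. 0. 0. 0. 0. 0.]
```

View pics/w4.png

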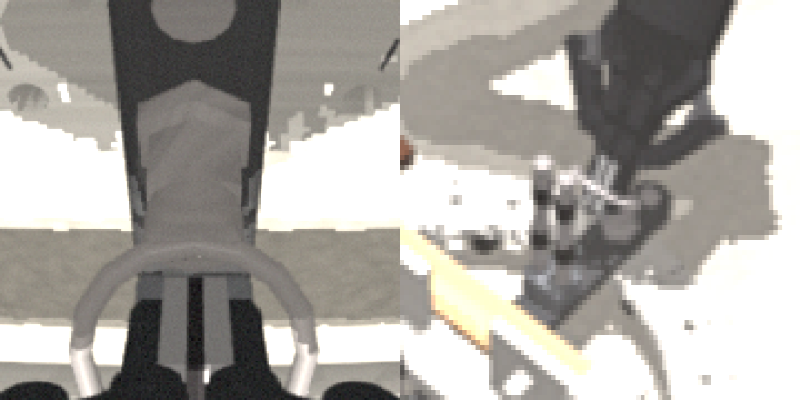

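Request:
send_rows(rows=[[[-0.2,0,0.2,0,0,0],[-0.35,0,0.4,0,0,0],[-0.35,0,0.4,0,0,0],[-0.6,0,0,0,0,0],[-0.6,0,0,0,0,0]]])

```text
clock: 5.5
eef_pos: [495.3, 79.0, 153.1]
tool_rot: [3.141, 0.542, 3.077]
force: [0.3, -0.2, -0.2]
width: -0.0
gripper_force: 0.0
```

Run:
```python
from h import *; from cell import ctrl
st=ctrl.read_state(); print(st["qpos"].round(3),st["torque"].round(2))
R0=Ro.from_euler('xyz',st["tool_rot"]); delta(st,st["eef_pos"],R0)
```

```text
[ 0.405  1.013 -1.201  2.414  1.968  1.187 -0.622] [ 0.1   0.55 -0.01]
saw pos [-165.1    1.1  153.1] F [ 0.3 -0.2 -0.2] t 5.5
row [0. 0. 0. 0. 0. 0.]
```

Request:
send_rows(rows=[[[-0.1,0,-0.17,0,0,0],[-0.2,0,-0.34,0,0,0],[-0.3,0,-0.51,0,0,0],[-0.3,0,-0.51,0,0,0]]])

```text
clock: 5.9
eef_pos: [494.6, 78.8, 158.4]
tool_rot: [-3.141, 0.541, 3.077]
force: [-0.4, -1.3, -2.2]
width: 0.4
gripper_force: 0.7
```

Run:
```python
from h import *; from cell import ctrl
st=ctrl.read_state(); print(st["qpos"].round(3),st["torque"].round(2))
R0=Ro.from_euler('xyz',st["tool_rot"]); delta(st,st["eef_pos"],R0)
```

```text
[ 0.408  0.995 -1.202  2.412  1.953  1.172 -0.616] [0.07 0.78 0.01]
saw pos [-165.8    0.8  158.4] F [-0.4 -1.3 -2.2] t 5.9
row [0. 0. 0. 0. 0. 0.]
```

Request:
send_rows(rows=[[[-0.1,0,-0.17,0,0,0],[-0.2,0,-0.34,0,0,0],[-0.3,0,-0.51,0,0,0],[-0.4,0,-0.68,0,0,0],[-0.4,0,-0.68,0,0,0]]])

```text
clock: 6.4
eef_pos: [493.8, 78.6, 165.8]
tool_rot: [-3.141, 0.539, 3.077]
force: [-4.3, 0.9, -7.6]
width: -0.3
gripper_force: 4.2
```

Run:
```python
from h import *; from cell import ctrl
st=ctrl.read_state(); print(st["qpos"].round(3),st["torque"].round(2))
R0=Ro.from_euler('xyz',st["tool_rot"]); delta(st,st["eef_pos"],R0)
w=ctrl.get_image("wrist"); im=w["pixels"][:,:,::-1].copy()
c=cv2.resize(im[130:310,190:370],(500,500),interpolation=3)
cv2.imwrite("pics/w5.png",cv2.convertScaleAbs(c,alpha=1.5,beta=10))
```

```text
[ 0.412  0.97  -1.204  2.409  1.934  1.15  -0.607] [ 0.15  2.31 -0.06]
saw pos [-166.6    0.6  165.8] F [-4.3  0.9 -7.6] t 6.4
row [0. 0. 0. 0. 0. 0.]
```

View pics/w5.png

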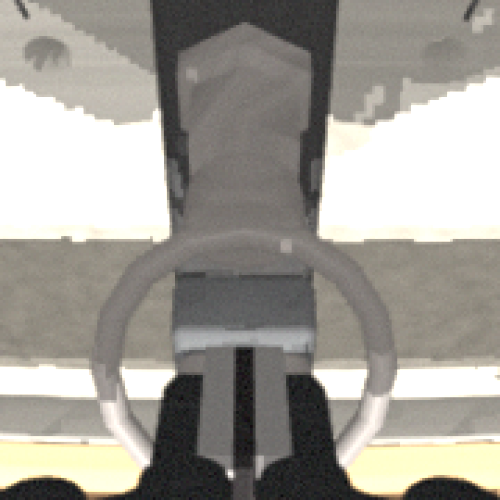

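Request:
send_rows(rows=[[[-0.1,0,-0.17,0,0,0],[-0.2,0,-0.34,0,0,0],[-0.3,0,-0.51,0,0,0],[-0.36,0,-0.6,0,0,0],[-0.36,0,-0.6,0,0,0]]])

```text
clock: 6.95
eef_pos: [493.9, 78.6, 172.7]
tool_rot: [-3.141, 0.539, 3.077]
force: [-4.8, 0.6, -8.4]
width: 0.5
gripper_force: 4.6
```

Run:
```python
from h import *; from cell import ctrl
w=ctrl.get_image("wrist"); st=ctrl.read_state(); cv2.imwrite("pics/raw6.png",w["pixels"][:,:,::-1])
R0=Ro.from_euler('xyz',st["tool_rot"]); print(st["width"],st["gripper_force"],st["qpos"].round(3))
q=w2saw(st["eef_pos"])
for a in (.07,.14,.21,.2618,.275):
    P=saw2w(Ro.from_euler('z',-a).apply(q)); R=Ro.from_euler('z',-a)*R0; print(a); delta(st,P,R)
# ring lower wire vs. predictions at lifts: row of the wire in the centre column
g=cv2.cvtColor(w["pixels"],cv2.COLOR_RGB2GRAY)
for n,f in (("5",0),("6",0)): pass
print(g[205:245,262], g[205:245,290])
for L in (6,9,12,15): print(L,wpix(w,st,ringpts(23.5,cz=102+L,n=4)).round(1).tolist())
```

```text
0.05306151681007539 4.6152261178940535 [ 0.416  0.948 -1.206  2.406  1.917  1.131 -0.597]
0.07
saw pos [-166.5    0.6  172.7] F [-4.4 -0.2 -8.7] t 7.0
row [-0.039  1.165  0.023  0.036  0.     0.06 ]
0.14
saw pos [-166.5    0.6  172.7] F [-4.4 -0.2 -8.7] t 7.0
row [-0.147  2.323  0.087  0.072  0.     0.12 ]
0.21
saw pos [-166.5    0.6  172.7] F [-4.4 -0.2 -8.7] t 7.0
row [-0.325  3.47   0.193  0.108  0.     0.18 ]
0.2618
saw pos [-166.5    0.6  172.7] F [-4.4 -0.2 -8.7] t 7.0
row [-0.501  4.308  0.298  0.134  0.     0.225]
0.275
saw pos [-166.5    0.6  172.7] F [-4.4 -0.2 -8.7] t 7.0
row [-0.552  4.52   0.328  0.141  0.     0.236]
[ 74  73  70  72  74  74  70  72  73  77  80  83  83  77  73  73  63  50
  50  50  52  51  52  50  49  50  54  52  57  57  56  57  59  69  82  94
 105 108 111 113] [ 73  69  71  70  73  70  71  73  76  78  85  81  76  76  74  69  68  70
  63  52  53  52  54  53  54  53  56  54  56  58  56  54  55  65  80  92
 105 105 109 112]
6 [[274.1, 297.4], [322.8, 252.6], [273.7, 204.4], [225.1, 252.7]]
9 [[274.1, 302.8], [323.3, 257.9], [273.6, 209.4], [224.5, 258.0]]
12 [[274.1, 308.4], [323.8, 263.4], [273.6, 214.5], [224.0, 263.4]]
15 [[274.0, 314.0], [324.3, 268.9], [273.6, 219.8], [223.4, 268.9]]
```

Request:
send_rows(rows=[[[-0.1,0,-0.17,0,0,0],[-0.11,0.58,-0.16,0.018,0,0.03],[-0.14,1.16,-0.15,0.036,0,0.06],[-0.19,1.75,-0.12,0.054,0,0.09],[-0.25,2.32,-0.08,0.072,0,0.12],[-0.33,2.9,-0.03,0.09,0,0.15],[-0.42,3.47,0.02,0.108,0,0.18],[-0.48,3.8,0.06,0.118,0,0.197],[-0.48,3.8,0.06,0.118,0,0.197],[-0.48,3.8,0.06,0.118,0,0.197]]])

```text
clock: 8.0
eef_pos: [501.2, 117.9, 174.9]
tool_rot: [3.139, 0.539, 2.848]
force: [-5.5, 2.2, -9.4]
width: -0.2
gripper_force: 4.9
```

Run:
```python
from h import *; from cell import ctrl
w=ctrl.get_image("wrist"); st=ctrl.read_state(); cv2.imwrite("pics/raw7.png",w["pixels"][:,:,::-1])
t=ctrl.get_image("top"); cv2.imwrite("pics/top7.png",t["pixels"][:,:,::-1])
R0=Ro.from_euler('xyz',st["tool_rot"]); print(st["width"],st["gripper_force"],st["qpos"].round(3))
q=w2saw(st["eef_pos"]); print("angle tool pos",np.arctan2(q[1],-q[0]),"radius",np.hypot(q[0],q[1]),"yaw swing",YAW-np.arctan2(*R0.apply([0,0,1])[1::-1]))
delta(st,st["eef_pos"],R0)
```

```text
0.1129969188234051 4.932121359743178 [ 0.249  0.951 -1.188  2.315  1.761  1.25  -0.797]
angle tool pos 0.2439794999948496 radius 166.7059649830413 yaw swing 0.22365632331343668
saw pos [-161.8   40.3  174.9] F [ -4.4   1.9 -10.1] t 8.05
row [0. 0. 0. 0. 0. 0.]
```

Request:
send_rows(rows=[[[-0.02,0.18,0.01,0.005,0,0.009],[-0.04,0.35,0.02,0.011,0,0.018],[-0.04,0.35,0.02,0.011,0,0.018],[-0.04,0.35,0.02,0.011,0,0.018]]])

```text
clock: 8.5
eef_pos: [502.2, 120.6, 174.7]
tool_rot: [3.14, 0.538, 2.827]
force: [-6.2, 2.4, -9.9]
width: -0.3
gripper_force: 5.3
```

```bash
cat > s.py <<'E'
from h import *; from cell import ctrl
st=ctrl.read_state()
R0=Ro.from_euler('xyz',st["tool_rot"]); print(st["width"],st["gripper_force"],st["torque"].round(2),st["qpos"].round(3))
q=w2saw(st["eef_pos"]); print("angle tool pos",np.arctan2(q[1],-q[0]),"radius",np.hypot(q[0],q[1]),"yaw swing",YAW-np.arctan2(*R0.apply([0,0,1])[1::-1]))
delta(st,st["eef_pos"],R0)
E
python3 s.py
```

```text
-0.3270363662442223 5.306442892178893 [ 0.76  2.69 -0.09] [ 0.237  0.952 -1.185  2.304  1.746  1.259 -0.81 ]
angle tool pos 0.2612968526994496 radius 166.60441345881614 yaw swing 0.24754884136630037
saw pos [-160.9   43.   174.7] F [-6.2  2.4 -9.9] t 8.5
row [0. 0. 0. 0. 0. 0.]
```

Request:
send_rows(rows=[[[0,0.08,0,0,0,0.003],[0,0.08,0,0,0,0.003],[0.1,0.08,0.17,0,0,0.003],[0.2,0.08,0.34,0,0,0.003],[0.26,0.08,0.43,0,0,0.003],[0.31,0.08,0.52,0,0,0.003],[0.31,0.08,0.52,0,0,0.003]]])

```text
clock: 9.2
eef_pos: [502.4, 121.1, 168.6]
tool_rot: [3.139, 0.538, 2.823]
force: [-7.2, 1.1, -8.8]
width: 0.1
gripper_force: 5.2
```

```bash
python3 s.py
```

```text
0.08964655736161148 5.190012250095606 [ 0.6   2.72 -0.18] [ 0.23   0.966 -1.177  2.305  1.76   1.265 -0.824]
angle tool pos 0.2644945142014993 radius 166.5505190660147 yaw swing 0.24855548161427612
saw pos [-160.8   43.5  168.6] F [-7.2  1.1 -8.8] t 9.2
row [0. 0. 0. 0. 0. 0.]
```

Request:
send_rows(rows=[[[0.08,0,0.13,0,0,0],[0.16,0,0.26,0,0,0],[0.21,0,0.34,0,0,0],[0.21,0,0.34,0,0,0]]])

```text
clock: 9.6
eef_pos: [502.4, 121.2, 164.8]
tool_rot: [3.139, 0.538, 2.823]
force: [-6.9, 0.5, -7.5]
width: -0.2
gripper_force: 5.1
```

```bash
python3 s.py
```

```text
-0.1513306548441936 5.061634490266442 [ 0.56  2.64 -0.16] [ 0.227  0.974 -1.171  2.307  1.77   1.269 -0.832]
angle tool pos 0.26493949778652437 radius 166.53202857139985 yaw swing 0.2483202617104497
saw pos [-160.7   43.6  164.8] F [-6.9  0.5 -7.5] t 9.6
row [0. 0. 0. 0. 0. 0.]
```

Request:
send_rows(rows=[[[0.08,0,0.13,0,0,0],[0.16,0,0.26,0,0,0],[0.24,0,0.39,0,0,0],[0.31,0,0.51,0,0,0],[0.31,0,0.51,0,0,0]]])

```text
clock: 10.1
eef_pos: [503.1, 121.9, 160.0]
tool_rot: [3.137, 0.541, 2.823]
force: [-8.4, 0.6, -0.7]
width: -0.1
gripper_force: 4.0
```

```bash
python3 s.py
```

```text
-0.068749079298156 3.9738991651393007 [ 0.44  2.09 -0.18] [ 0.222  0.986 -1.165  2.309  1.785  1.275 -0.843]
angle tool pos 0.27061790825755544 radius 166.13418578861905 yaw swing 0.24446023944472814
saw pos [-160.1   44.4  160. ] F [-8.4  0.6 -0.7] t 10.1
row [0. 0. 0. 0. 0. 0.]
```

Run:
```python
from h import *; from cell import ctrl
st=ctrl.read_state(); a=.2618
for p in ([-165.1,.9,153.1],[-170.5,.9,149.2],[-182.3,.9,170.2]): delta(st,saw2w(Ro.from_euler('z',-a).apply(p)),toolR(59,-a))
```

```text
saw pos [-160.1   44.4  160. ] F [-8.4  0.6 -0.7] t 10.1
row [ 0.265 -0.06   0.64   0.009  0.     0.007]
saw pos [-160.1   44.4  160. ] F [-8.4  0.6 -0.7] t 10.1
row [ 0.929 -0.056  0.696  0.009  0.     0.007]
saw pos [-160.1   44.4  160. ] F [-8.4  0.6 -0.7] t 10.1
row [ 0.859 -0.035 -1.712  0.009  0.     0.007]
```

Request:
send_rows(rows=[[[0.15,-0.03,0.3,0.004,0,0.003],[0.3,-0.06,0.5,0.009,0,0.007],[0.5,-0.06,0.5,0.009,0,0.007],[0.7,-0.06,0.5,0.009,0,0.007],[0.85,-0.05,0.5,0.009,0,0.007],[0.85,-0.05,0.5,0.009,0,0.007]]])

```text
clock: 10.7
eef_pos: [499.1, 121.7, 150.8]
tool_rot: [-3.139, 0.542, 2.814]
force: [1.0, -0.5, -0.1]
width: -0.3
gripper_force: 0.0
```

```bash
python3 s.py
python3 - <<'E'
from h import *; from cell import ctrl
w=ctrl.get_image("wrist"); st=ctrl.read_state(); im=w["pixels"][:,:,::-1].copy()
cols=[((0,0,255),0),((255,0,0),9)]
for c,L in cols:
    for q in wpix(w,st,ringpts(26,cz=102+L,a=.2618,n=32)): cv2.circle(im,(int(q[0]),int(q[1])),0,c,-1)
for k in (-2,-1,0,2,3):
    q=wpix(w,st,saw2w([-160*np.cos(k*.2618),160*np.sin(k*.2618),40]))[0]; cv2.circle(im,(int(q[0]),int(q[1])),1,(0,255,0),-1)
cv2.imwrite("pics/w8.png",cv2.convertScaleAbs(cv2.resize(im[100:310,140:410],(771,600),interpolation=3),alpha=1.5,beta=10))
E
```

```text
-0.2564864228666003 0.0 [ 0.16  0.5  -0.01] [ 0.203  1.004 -1.151  2.317  1.795  1.294 -0.877]
angle tool pos 0.2612417627156518 radius 169.8477679693648 yaw swing 0.2676218158227287
saw pos [-164.1   43.9  150.8] F [ 1.  -0.5 -0.1] t 10.7
row [0. 0. 0. 0. 0. 0.]
```

Request:
send_rows(rows=[[[0,0,-0.5,0,0,0],[0,0,-1.0,0,0,0],[0,0,-1.6,0,0,0],[0,0,-2.3,0,0,0],[0,0,-3.2,0,0,0],[0,0,-4.2,0,0,0],[0,0,-5.2,0,0,0],[0,0,-5.2,0,0,0]]])

```text
clock: 11.55
eef_pos: [473.4, 131.0, 196.8]
tool_rot: [-3.14, 0.544, 2.815]
force: [0.1, -0.1, 0.5]
width: 0.1
gripper_force: 0.0
```

```bash
python3 s.py
python3 - <<'E'
from h import *; from cell import ctrl
w=ctrl.get_image("wrist"); st=ctrl.read_state(); im=w["pixels"][:,:,::-1].copy()
cv2.imwrite("pics/raw9.png",im)
im=cv2.convertScaleAbs(cv2.resize(im[60:300,120:430],(775,600),interpolation=3),alpha=1.4,beta=10)
f=lambda q:(int((q[0]-120)*2.5),int((q[1]-60)*2.5))
for c,L in [((0,0,255),0),((255,0,0),9)]:
    for q in wpix(w,st,ringpts(26,cz=102+L,a=.2618,n=40)): cv2.circle(im,f(q),1,c,-1)
for k in (-2,-1,0,2,3):
    q=wpix(w,st,saw2w([-160*np.cos(k*.2618),160*np.sin(k*.2618),40]))[0]; cv2.circle(im,f(q),2,(0,200,0),-1)
cv2.imwrite("pics/w9.png",im)
E
```

```text
0.06511237291648601 0.0 [0.21 0.51 0.03] [ 0.185  0.874 -1.189  2.344  1.672  1.242 -0.876]
angle tool pos 0.26447703857738136 radius 197.19584240647336 yaw swing 0.26460530748902644
saw pos [-190.3   51.5  196.8] F [ 0.1 -0.1  0.5] t 11.55
row [0. 0. 0. 0. 0. 0.]
```

View pics/w9.png

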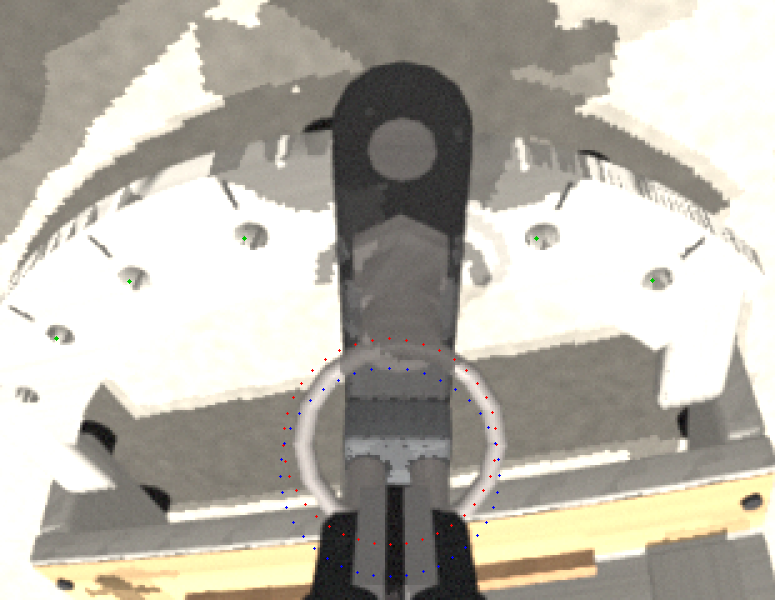

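Run:
```python
from cell import ctrl
print(ctrl.finish_job())
```

```text
the job is handed in; nothing more can be done
None
```

The saw arm is now one hole over, on the side of the fence where the length stop sits (hole_left, about +0.262 rad). In the last wrist picture the ring matches the pin-home height to about 1–2 mm, the gripper is clear, and the job was handed in at about 11.6 s; the judge's result was not shown.

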